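Weigh a cast yoke on the spring scale

TASK

Hang the cast yoke by its eye on the scale's hook, easing its weight on so gently that the spring neither jerks nor bounces when you let go, and never pulling or pushing hard on the hook. When it hangs free and has settled, slide the index level with the scale's pointer to mark the reading, and let go. Leave the yoke hanging and do not disturb the other things on the bench.

Things in the scene. Friction and masses are not known exactly. Their poses are not given: they have to be found in the camera images.
- yoke_lug (a point): Centre of the grip lug at the top of the dark cast yoke, 120 mm above its underside; z up. The lug is an upright bar, 22 mm along y and 12 mm along x, free from 27 mm below to 22 mm above this point; grip it across the 22 mm. Under it is the eye, a ring in the y-z plane: hole 40 mm wide, running along x, centre 58 mm below this point, 12 mm thick along x, 60 mm outside.
- yoke_eye (a point): Top of the inside of the yoke's eye (the spot that comes to rest on the hook), 38 mm straight below the lug's centre and 82 mm above the underside. Same axes as the lug.
- yoke: The loose cast yoke: 142 mm tall, standing upright on its foot (54 mm along x, 64 mm along y); origin at the centre of its underside, axes as for the lug, symmetrical, so it may hang either way round; heaviest below the eye. Its weight differs from piece to piece, 0.25 to 0.95 kg, and is not known beforehand.
- hook_seat (a point): Top of the hook's bar in the shallow dip where the eye is to rest, 125 mm in front of the column, about 203 mm above the bench when unloaded; x points along the bar towards the column, z up. The dip is 14 mm long along x; behind it the bar rises 8 mm, in front of it 16 mm to the tip; open above.
- hook_tip (a point): Highest point of the upturned tip of the hook, a round steel bar 7 mm thick that runs 150 mm from the carriage on the fixed scale's column (277 mm tall, grey base plate) towards the robot. 25 mm in front of the seat and 16 mm above it. The eye, its hole along the bar, is passed over the tip towards the column with its upper inside above the tip, then lowered onto the seat.
- hook (a joint): Travel of the hook and its carriage straight down from the unloaded position, m, 0 to 0.075, grows downward: a spring of 160 N/m (0.16 N per mm, about 0.2 N of preload) with light damping, so that a hung yoke sinks 13 to 58 mm, and bobs for a second or two if disturbed.
- pointer_tip (a point): End of the pointer on the carriage, in front of the white graduated strip (lines 5 mm apart) on the column's left (+y) side. It moves down with the carriage; level with the seat's bar axis.
- index (a joint): Travel of the black index down its strip, m, 0 to 0.070, grows downward; equal to the carriage's travel when the index is level with the pointer. It slides up and down with about 2.5 N of friction and stays where it is left.
- index_tip (a point): End of the index's thin tongue, which points at the graduated strip, 6 mm beside the pointer's end.
- index_stem (a point): Grip point on the index's upright round stem, 14 mm thick, 120 mm to the left (+y) of the column's axis; the stem's top is 15 mm above this point and 50 mm above the index's tongue, free of the column. Axes as for the seat. Pinch it (best along x) or press on its top.
- spice_jar: Bystander: small clear jar 45 mm wide and 80 mm tall, loose; origin at the centre of its underside.
- canister: Bystander: small canister with a black lid, 40 mm wide and 51 mm tall, loose; origin at the centre of its underside.
- measuring_cup: Bystander: small measuring cup 84 mm wide and 98 mm tall, loose; origin at the centre of its underside.

How it is judged:
On the way, in this order (a step that is already met when the one before it is completed fails the run):
1. the yoke hangs by its eye in the seat of the hook, let go and settled (carriage slower than 10 mm/s for half a second) (contact force between yoke and hook above 1.5 N and value of joint hook above 0.01 m and x of yoke_eye in the frame of hook_seat between -0.02 and 0.02 m and y of yoke_eye in the frame of hook_seat between -0.012 and 0.012 m and z of yoke_eye in the frame of hook_seat between -0.012 and 0.012 m and angle between yoke_eye's own z axis and vertical below 0.2 rad and velocity of joint hook between -0.01 and 0.01 m/s and linear speed of yoke below 0.02 m/s and contact force between each of the fingers, the arm and yoke below 0.1 N), for 0.5 s.
2. the index is level with the pointer (within 5 mm) while the yoke hangs at rest (all of step 1 and z of index_tip in the frame of pointer_tip between -0.005 and 0.005 m), for 0.2 s.
At the end, for the whole second after the job is handed in: The yoke hangs upright by its eye within 20 mm along and 12 mm across of the hook's seat, untouched and at rest (carriage under 10 mm/s, yoke under 20 mm/s), the carriage drawn down more than 10 mm, and the index's tongue is within 5 mm of the pointer's height (all of step 2).
It fails at once if the spring jerks or bounces: the carriage moves faster than 0.08 m/s (velocity of joint hook above 0.08 m/s or velocity of joint hook below -0.08 m/s).
It fails at once if the hook is pulled or pushed with more than 15 N (contact force between anything else and hook above 15 N).
It fails at once if a bystander is moved more than 30 mm (distance of any of spice_jar, canister, measuring_cup from where it was at the start of the episode above 0.03 m).
It also fails if it takes over 67 s, if anything falls off the work surface, if the arm or the gripper's body presses on something with over 40 N, if the wrist force passes 120 N, or if a joint passes its speed limit or range.

ROBOT

A 6-joint arm with a two-finger parallel gripper is mounted at the origin on a cart in front of the work surface, level with it; the furniture and walls round the work are solid. World frame = base frame: x ahead of the robot, y to its left, z up, the work surface at z = 0. Lengths are in m, angles in rad, forces in N, time in s.
With the tool pointing down it reaches from about 0.35 to 0.85 m from the base axis. Payload 8.1 kg.
Tool frame: the origin (TCP) lies midway between the tips of the shut fingers; the grasp point (between the pads) lies robot.grasp_offset behind it (robot.grasp_offset is the distance from the TCP to the grasp point, in m); z points along the fingers, y is the direction in which the jaws open and shut (so a half turn about z gives the same grasp; the last joint's range is limited). The gripper opens to 93 mm and grips with 3 to 60 N. Pads are 15 mm wide; open, the fingers measure 128 mm over their backs; the gripper's body (75 mm by 188 mm) begins 65 mm behind the grasp point.
Start: joints at [1.029, 0.13, 1.488, -0, 1.523, -0.085], TCP at [0.265, 0.538, 0.219] pointing down, gripper open.
Joint ranges: [-2.96, 2.96], [-0.89, 2.26], [0.02, 2.5], [-1.34, 4.48], [0, 2.73], [-2.66, 2.66]. Speed limits (rad/s): [2.39, 2.39, 2.79, 3.14, 3.14, 3.14].

INTERFACE

Orientations are given as a rotation vector (axis times angle).
In Python, from plant import robot gives the robot as it stands.
- The arm moves only by the shell command python3 -m handwheel 'ROWS' [OPENING] [FORCE]. ROWS is text: rows parted by semicolons, each of 6 numbers parted by spaces: the shift along the world's x, y, z each as a share of 0.3 m, from -1 to 1, then the turn, a rotation vector about the world's x, y, z each as a share of 45 degrees, from -1 to 1. A call has 1 to 5 rows; each row is the pose to reach, as a shift and turn from the pose commanded when the call began; what a row does not reach only later rows make up. A row lasts 1/10 s, in which the tool goes at most 50 mm and 8.59 degrees, less where a joint would pass 70% of its speed; a pose out of reach is approached as far as the arm can. A call with a number of a shift or a turn outside -1 to 1 is refused whole. A call with a gripper value outside its range is refused whole. OPENING is the closure, from -1 (fully open) to 1 (shut), set as the call begins (- or left out, the last holds). The fingers move at their own pace and stop on an object; FORCE is the grip in N (left out, the last holds). Time passes only in rows, so rows that repeat a pose let the fingers close. It gives the time, the measured TCP pose, the force and the opening at its end, in the units of the state.
- robot.read_state(): the state, without advancing time (a new reading comes with each control period).
- robot.read_camera(name): name is "scene" or "top" or "wrist"; returns (picture, depth): 400x640x3 uint8, red, green, blue; 400x640 float32, m along the optical axis (not along the pixel's ray), 0 where there is no reading.
- robot.camera_model(name): a dict with "camera_matrix" (3x3 intrinsics, pixels), "pose" (4x4, takes a point from camera to world coordinates); the wrist camera has in their place "tool_from_camera" (4x4, takes a point from camera to tool coordinates, whose origin is the TCP and whose axes are the flange's). Camera axes: x right, y down, z forward; pixel columns grow to the right and rows downward; lengths in m; the calibration is good to about 2 mm. A picture is of the moment at which its call begins: read the wrist's pose just before it. camera_model takes no time and is no camera call.
- robot.close_job(): hands the job in, once; it reports no verdict.
Trained networks look in the newest picture that a camera, given by its name, has taken for a name from the list of things; names that differ only in an ending like _2 or _b are one class to them, and where a whole thing is asked for, a point or a joint stands for the part that bears it (a point fixed in the world has none). Each returns a list of dicts, best first, with "conf" (0 to 1); they miss things now and then, are a little off and sometimes report something else, mostly with a low value. They report only what shows in the picture. A call takes as long as a camera call.
- robot.look_for(camera, query): "rect" ([centre column, centre row, width, height] in pixels, round what is visible of it).
- robot.silhouettes(camera, query): "pixels" (400x640 bool, what is visible of it) and "rect" ([centre column, centre row, width, height] in pixels, round what is visible of it).
- robot.tip_of(camera, query): "at" ([row, column] in pixels: a listed point, or the origin of a listed thing).
The state is a dict: "t": time; "q": joint angles; "dq": joint speeds; "joint_torque": joint torques, N m; "tool_pos": TCP position; "orientation": TCP orientation; "force": force on the tool from outside, world axes, zero at the start; "wrist_torque": the same for the moment, N m; "opening": finger opening in m.
Only numpy, scipy, OpenCV 4.12 (cv2) and the standard library are available. Lean on these libraries where they do the work, as an engineer would, in place of code of your own. Each camera call takes 0.05 s, during which the arm holds its last target.

## Working session

There is one attempt and no reset: what is moved stays moved. The work goes in short steps, Python scripts to look and compute and a shell command to move; the robot and the scene stay as the last step left them, time stands still between calls to the robot, and variables do not carry over. Pictures are saved under pics/ and viewed, and the job is handed in when it is done.

```bash
mkdir -p pics; ls; cat > h.py <<'E'
from plant import robot
import numpy as np, cv2
def snap(cam,name):
    p,d=robot.read_camera(cam); cv2.imwrite(f'pics/{name}.png',p[:,:,::-1]); return p,d
def w(cam,row,col,z,pose=None):
    m=robot.camera_model(cam);K=np.array(m['camera_matrix']);T=np.array(m['pose']) if pose is None else pose
    c=np.linalg.inv(K)@[col,row,1]*z
    return T[:3,:3]@c+T[:3,3]
def proj(cam,P):
    m=robot.camera_model(cam);K=np.array(m['camera_matrix']);T=np.linalg.inv(np.array(m['pose']))
    c=T[:3,:3]@P+T[:3,3]; u=K@c; return u[:2]/u[2]
E
python3 - <<'E'
from h import *
print(robot.grasp_offset, robot.read_state())
for c in ['scene','top']:
    p,d=snap(c,c+'0')
    print(c,np.round(robot.camera_model(c)['pose'],3).tolist())
    for q in ['yoke_lug','yoke_eye','hook_seat','hook_tip','pointer_tip','index_tip','index_stem','yoke','spice_jar','canister','measuring_cup']:
        r=robot.tip_of(c,q)
        for x in r[:2]:
            a=x['at']; i,j=int(round(a[0])),int(round(a[1]))
            z=d[i,j] if 0<=i<400 and 0<=j<640 else 0
            print(c,q,round(x['conf'],2),np.round(a,1),np.round(w(c,a[0],a[1],z),3))
E
```

```text
pics
0.0188 {'t': 0.0, 'q': array([ 1.02857805e+00,  1.31131869e-01,  1.48922463e+00, -3.57991337e-05,
        1.52301112e+00, -8.53937067e-02]), 'dq': array([2.02446699e-05, 1.06538701e-03, 9.69889217e-04, 5.99405348e-04,
       2.93728980e-04, 5.66065447e-04]), 'joint_torque': array([-4.68365033e-04, -5.59819651e+01, -4.91776264e+01,  7.67953880e-02,
        3.47616524e-02, -1.86290281e-04]), 'tool_pos': array([0.26436439, 0.5380077 , 0.21763496]), 'orientation': array([-7.11235724e-01, -3.05949545e+00,  2.66886476e-03]), 'force': array([6.93758074e-01, 4.92093697e-04, 3.52204690e-01]), 'wrist_torque': array([0.0129417 , 0.06226458, 0.00404193]), 'opening': 0.09331956571600285}
scene [[0.906, -0.315, 0.284, 0.241], [-0.424, -0.701, 0.573, -0.71], [0.019, -0.64, -0.768, 0.987], [0.0, 0.0, 0.0, 1.0]]
scene yoke_lug 0.78 [255.  322.1] [ 0.512 -0.224  0.126]
scene yoke_eye 0.81 [261.9 321.4] [ 0.511 -0.224  0.095]
scene yoke_eye 0.33 [338.5 331. ] [ 0.455 -0.395  0.049]
scene hook_seat 0.63 [138.1 263.4] [ 0.578  0.384 -0.007]
scene hook_tip 0.81 [139.2 258.3] [0.491 0.149 0.208]
scene
[... 691 characters left out ...]
k_seat 0.61 [210.3 249.7] [0.525 0.184 0.002]
top hook_seat 0.22 [208.1 379.1] [ 0.518 -0.215  0.14 ]
top pointer_tip 0.87 [165.1 242.5] [0.638 0.166 0.197]
top pointer_tip 0.75 [211.9 372.1] [ 0.512 -0.205  0.046]
top index_tip 0.69 [166.2 242.1] [0.64  0.173 0.17 ]
top index_stem 0.54 [158.9 210.9] [0.649 0.242 0.233]
top index_stem 0.42 [228.3 424.6] [ 0.459 -0.365  0.051]
top yoke 0.72 [210.1 374.7] [ 0.512 -0.202  0.138]
top yoke 0.4 [165. 240.] [0.641 0.176 0.183]
top spice_jar 0.71 [168.3 341.6] [ 0.645 -0.111  0.081]
top canister 0.68 [165.4 341.6] [ 0.655 -0.111  0.076]
top canister 0.63 [229.5 422.1] [ 0.456 -0.365  0.015]
top measuring_cup 0.88 [161.9 398. ] [ 0.66  -0.281  0.096]
```

View pics/scene0.png

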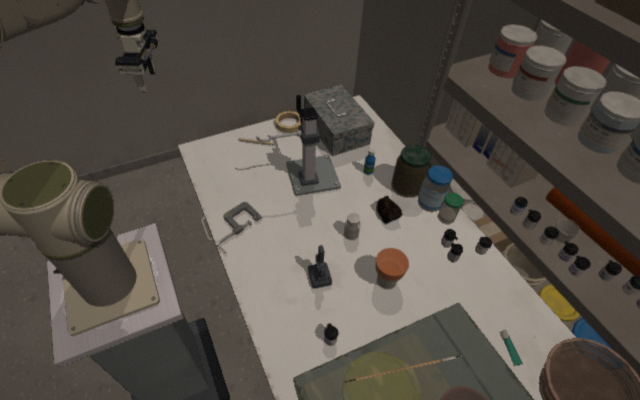

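View pics/top0.png

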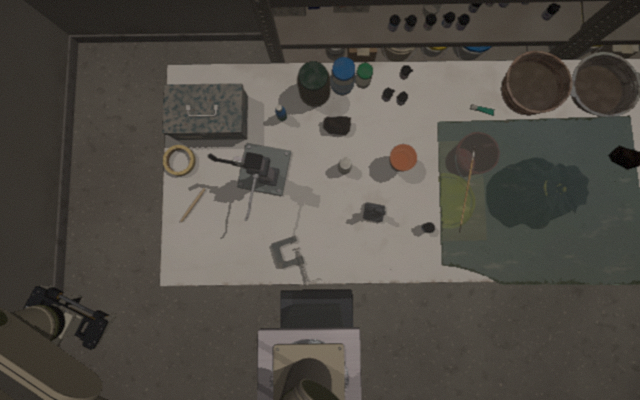

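```bash
python3 - <<'E'
from h import *
a=cv2.imread('pics/scene0.png')[90:210,220:370]; b=cv2.imread('pics/top0.png')[135:235,200:320]
cv2.imwrite('pics/za.png',cv2.resize(a,None,fx=5,fy=5,interpolation=cv2.INTER_CUBIC))
cv2.imwrite('pics/zb.png',cv2.resize(b,None,fx=6,fy=6,interpolation=cv2.INTER_CUBIC))
b=cv2.imread('pics/top0.png')[185:245,340:440]
cv2.imwrite('pics/zc.png',cv2.resize(b,None,fx=8,fy=8,interpolation=cv2.INTER_CUBIC))
E
```

```text
(no output)
```

View pics/za.png

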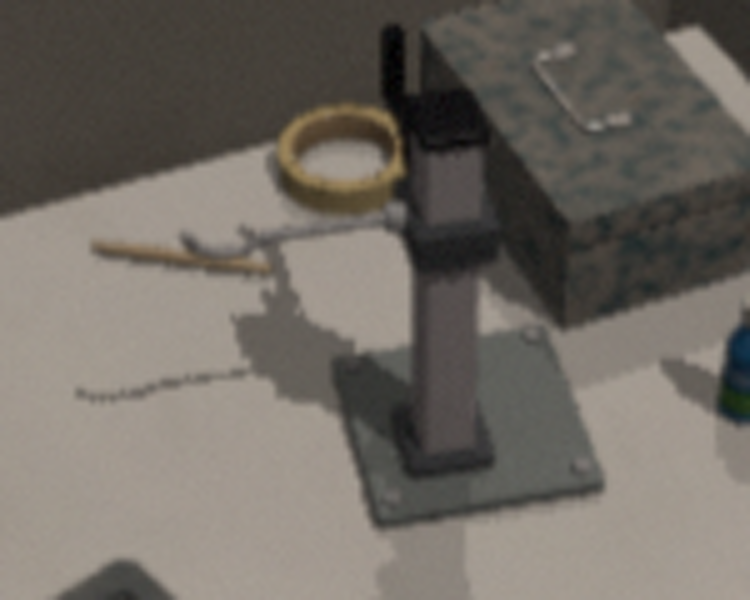

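View pics/zb.png

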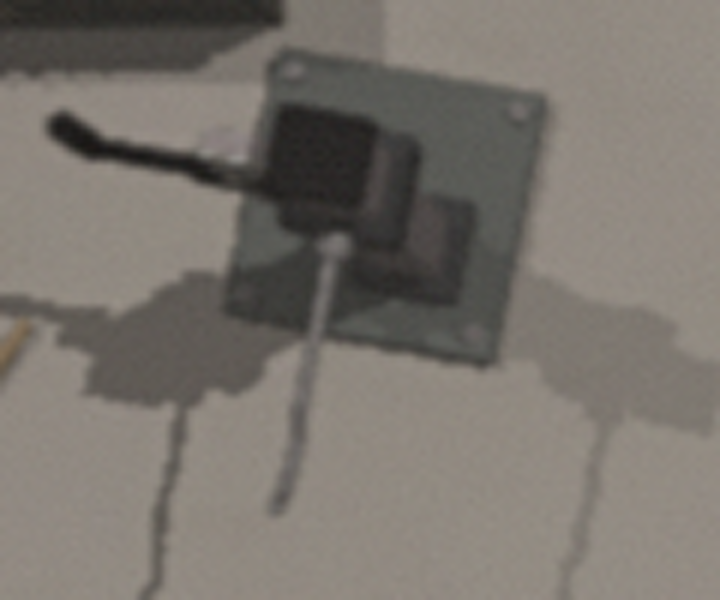

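View pics/zc.png

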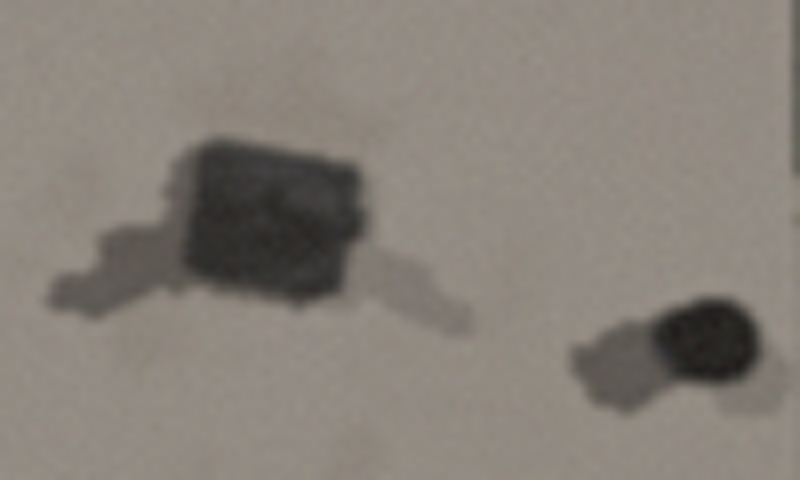

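```bash
cat >> h.py <<'E'
def ray(cam,row,col,pose=None):
    m=robot.camera_model(cam);K=np.array(m['camera_matrix']);T=np.array(m['pose']) if pose is None else pose
    c=np.linalg.inv(K)@[col,row,1]; r=T[:3,:3]@c; return T[:3,3],r/np.linalg.norm(r)
def tri(rays):
    A=np.zeros((3,3));b=np.zeros(3)
    for o,r in rays:
        M=np.eye(3)-np.outer(r,r);A+=M;b+=M@o
    X=np.linalg.solve(A,b); return X,[float(np.linalg.norm((np.eye(3)-np.outer(r,r))@(X-o))) for o,r in rays]
def cloud(cam,d,r0,r1,c0,c1,pose=None):
    m=robot.camera_model(cam);K=np.array(m['camera_matrix']);T=np.array(m['pose']) if pose is None else pose
    v,u=np.mgrid[r0:r1,c0:c1]; z=d[r0:r1,c0:c1]; k=z>0
    c=(np.linalg.inv(K)@np.stack([u[k],v[k],np.ones(k.sum())]))*z[k]
    return (T[:3,:3]@c).T+T[:3,3]
E
python3 - <<'E'
from h import *
P={'lug':((255,322.1),(211.2,375.5)),'eye':((261.9,321.4),(211.1,370.6)),'pointer':((125.4,300.5),(165.1,242.5)),'tip':((139.2,258.3),(135+512/6,200+275/6)),'seat':((138.1,263.4),(210.3,249.7)),
'barroot':((90+215/5,220+395/5),(135+245/6,200+335/6)),'index_tip':((128.4,302.1),(166.2,242.1)),'stemtop':((90+30/5,220+392/5),(135+125/6,200+62/6))}
for k,(a,b) in P.items():
    X,e=tri([ray('scene',*a),ray('top',*b)]);print(k,np.round(X,3),np.round(e,3))
p,d=snap('top','top1')
C=cloud('top',d,190,225,362,390)
for lo,hi in [(0.006,.03),(.03,.06),(.06,.1),(.1,.125),(.125,.16)]:
    k=(C[:,2]>lo)&(C[:,2]<hi);Q=C[k]
    if k.sum()>2: print(lo,k.sum(),np.round(Q.mean(0),3),np.round(Q.min(0),3),np.round(Q.max(0),3))
k=(C[:,2]>.006); print(cv2.minAreaRect((C[k&(C[:,2]<.05)][:,:2]*1000).astype(np.float32)))
C=cloud('top',d,140,225,200,300)
k=(C[:,2]>.004)&(C[:,2]<.03);Q=C[k];print('base',k.sum(),cv2.minAreaRect((Q[:,:2]*1000).astype(np.float32)))
k=(C[:,2]>.25)&(C[:,2]<.29);Q=C[k];print('colTop',k.sum(),np.round(Q.mean(0),3),cv2.minAreaRect((Q[:,:2]*1000).astype(np.float32)))
k=(C[:,2]>.17)&(C[:,2]<.235)&(C[:,0]<.6);Q=C[k];print('bar',k.sum(),np.round(Q[np.argsort(Q[:,0])][::4],3))
E
```

```text
lug [ 0.515 -0.21   0.103] [0.004 0.004]
eye [ 0.519 -0.201  0.054] [0.005 0.005]
pointer [0.634 0.167 0.197] [0.005 0.005]
tip [0.488 0.153 0.206] [0.003 0.003]
seat [0.508 0.144 0.211] [0.004 0.004]
barroot [0.606 0.127 0.208] [0. 0.]
index_tip [0.637 0.171 0.181] [0.001 0.001]
stemtop [0.655 0.24  0.246] [0. 0.]
0.006 200 [ 0.514 -0.209  0.023] [ 0.485 -0.252  0.006] [ 0.578 -0.176  0.03 ]
0.03 62 [ 0.509 -0.209  0.037] [ 0.494 -0.234  0.03 ] [ 0.538 -0.187  0.055]
0.06 51 [ 0.514 -0.208  0.081] [ 0.504 -0.243  0.061] [ 0.523 -0.183  0.092]
0.1 9 [ 0.512 -0.207  0.111] [ 0.508 -0.216  0.101] [ 0.52  -0.201  0.121]
0.125 35 [ 0.515 -0.211  0.138] [ 0.507 -0.224  0.125] [ 0.521 -0.201  0.144]
((530.6323852539062, -214.19577026367188), (65.20044708251953, 99.40574645996094), 81.95297241210938)
base 1615 ((621.111328125, 186.58642578125), (279.3919677734375, 319.08428955078125), 1.2751892805099487)
colTop 279 [0.635 0.123 0.275] ((645.89794921875, 173.26593017578125), (145.868896484375, 40.17578125), 78.81237030029297)
bar 119 [[0.486 0.153 0.217]
 [0.491 0.153 0.218]
 [0.494 0.154 0.215]
 [0.497 0.151 0.204]
 [0.503 0.151 0.205]
 [0.506 0.146 0.201]
 [0.508 0.147 0.197]
 [0.514 0.149 0.2  ]
 [0.516 0.146 0.202]
 [0.521 0.145 0.206]
 [0.524 0.148 0.208]
 [0.527 0.143 0.205]
 [0.532 0.144 0.212]
 [0.535 0.148 0.208]
 [0.54  0.142 0.212]
 [0.543 0.142 0.21 ]
 [0.546 0.14  0.207]
 [0.551 0.14  0.208]
 [0.556 0.139 0.21 ]
 [0.559 0.137 0.21 ]
 [0.564 0.136 0.212]
 [0.567 0.134 0.208]
 [0.572 0.136 0.212]
 [0.576 0.135 0.206]
 [0.58  0.136 0.213]
 [0.583 0.137 0.211]
 [0.586 0.132 0.209]
 [0.592 0.134 0.209]
 [0.595 0.129 0.207]
 [0.6   0.123 0.211]]
```

```bash
python3 -m handwheel '0.25 -0.75 0.15 0 0 0.378;0.25 -0.75 0.15 0 0 0.378;0.25 -0.75 0.15 0 0 0.378;0.25 -0.75 0.15 0 0 0.378;0.25 -0.75 0.15 0 0 0.378' -1; python3 -m handwheel '0.2 -0.75 0 0 0 0;0.2 -0.75 0 0 0 0;0.2 -0.75 0 0 0 0;0.2 -0.75 0 0 0 0;0.2 -0.75 0 0 0 0'
```

```text
t: 1.75
tool_pos: [0.34, 0.3115, 0.2643]
orientation: [0.251, 3.131, 0.0]
force: [0.1, 0.0, 1.4]
opening: 0.0932
t: 2.25
tool_pos: [0.4, 0.0857, 0.264]
orientation: [0.253, 3.13, -0.001]
force: [0.9, 0.2, -0.9]
opening: 0.0931
```

```bash
python3 -m handwheel '0.2 -0.8 0 0 0 0;0.38 -0.99 -0.1 0 0 0;0.38 -0.99 -0.2 0 0 0;0.38 -0.99 -0.2 0 0 0;0.38 -0.99 -0.2 0 0 0';python3 -m handwheel '0 0 0 0 0 0;0 0 0 0 0 0;0 0 0 0 0 0;0 0 0 0 0 0';  python3 - <<'E'
from h import *
s=robot.read_state();print(s['tool_pos'],s['orientation'],s['force'])
p,d=snap('wrist','w0');m=robot.camera_model('wrist');print(m)
for q in ['yoke_lug','yoke']:
    print(q,[(r['at'],r['conf']) for r in robot.tip_of('wrist',q)])
np.save('w0.npy',d)
E
```

```text
t: 2.75
tool_pos: [0.4863, -0.1429, 0.2218]
orientation: [0.251, 3.13, -0.0]
force: [1.0, 1.4, -0.3]
opening: 0.0929
t: 3.15
tool_pos: [0.486, -0.1396, 0.2228]
orientation: [0.248, 3.13, -0.0]
force: [0.1, 0.2, -0.1]
opening: 0.0927
[ 0.48604389 -0.13959668  0.22283191] [ 2.48335320e-01  3.13021781e+00 -4.14803227e-04] [ 0.10559259  0.19313858 -0.11353097]
{'camera_matrix': array([[276.69850673,   0.        , 323.7370094 ],
       [  0.        , 276.69850673, 200.28176551],
       [  0.        ,   0.        ,   1.        ]]), 'tool_from_camera': array([[ 3.04468812e-04, -9.69866039e-01, -2.43638613e-01,
         6.71626553e-02],
       [ 9.99999803e-01,  1.61636003e-04,  6.06240041e-04,
        -5.78396285e-05],
       [-5.48590855e-04, -2.43638749e-01,  9.69865897e-01,
        -1.66304827e-01],
       [ 0.00000000e+00,  0.00000000e+00,  0.00000000e+00,
         1.00000000e+00]])}
yoke_lug [([234.8, 258.6], 0.85), ([284.8, 351.5], 0.68)]
yoke [([204.8, 282.8], 0.8)]
```

View pics/w0.png

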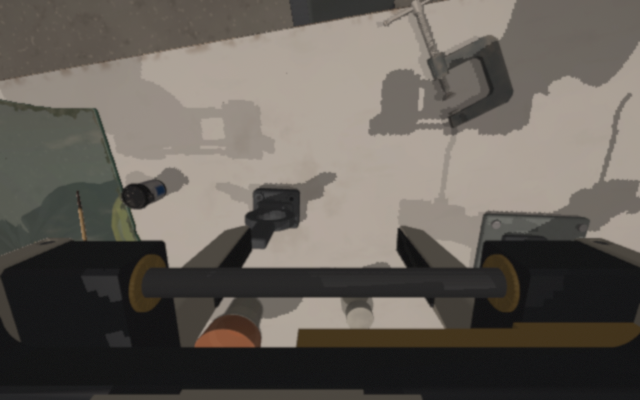

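```bash
cat >> h.py <<'E'
from scipy.spatial.transform import Rotation as Ro
def wpose(s):
    T=np.eye(4);T[:3,:3]=Ro.from_rotvec(s['orientation']).as_matrix();T[:3,3]=s['tool_pos']
    return T@np.array(robot.camera_model('wrist')['tool_from_camera'])
E
python3 - <<'E'
from h import *
s=robot.read_state();T=wpose(s);d=np.load('w0.npy')
C=cloud('wrist',d,180,250,240,305,T)
for lo,hi in [(0.006,.018),(.018,.05),(.05,.09),(.09,.125),(.125,.16)]:
    k=(C[:,2]>lo)&(C[:,2]<hi);Q=C[k]
    if k.sum()>2: print(lo,k.sum(),np.round(Q.mean(0),4),np.round(Q.min(0),3),np.round(Q.max(0),3),cv2.minAreaRect((Q[:,:2]*1000).astype(np.float32)))
k=(abs(C[:,2]-.141)<.006);Q=C[k][:,:2];print(k.sum(),np.round(np.median(Q,0),4))
th=[]
b=cv2.imread('pics/w0.png')[180:260,230:310]
cv2.imwrite('pics/zw.png',cv2.resize(b,None,fx=7,fy=7,interpolation=cv2.INTER_CUBIC))
E
```

```text
0.006 109 [ 0.4945 -0.1995  0.0116] [ 0.482 -0.236  0.006] [ 0.535 -0.176  0.018] ((497.3628845214844, -198.15586853027344), (74.24273681640625, 33.130531311035156), 44.693199157714844)
0.018 1244 [ 0.5041 -0.2073  0.0309] [ 0.482 -0.242  0.018] [ 0.544 -0.177  0.05 ] ((513.2158813476562, -211.11273193359375), (62.416622161865234, 52.97157669067383), 77.9682388305664)
0.05 503 [ 0.5117 -0.2078  0.0762] [ 0.502 -0.24   0.05 ] [ 0.525 -0.182  0.09 ] ((513.3262939453125, -211.67303466796875), (59.505985260009766, 12.38792610168457), 78.00874328613281)
0.09 266 [ 0.5095 -0.2083  0.1078] [ 0.505 -0.223  0.09 ] [ 0.521 -0.199  0.125] ((512.7361450195312, -212.20664978027344), (24.12509536743164, 11.386582374572754), 76.2471694946289)
0.125 266 [ 0.512  -0.2073  0.1371] [ 0.507 -0.217  0.125] [ 0.52  -0.201  0.143] ((513.4918212890625, -209.28805541992188), (17.127687454223633, 11.231298446655273), 80.21764373779297)
185 [ 0.5127 -0.2077]
```

View pics/zw.png

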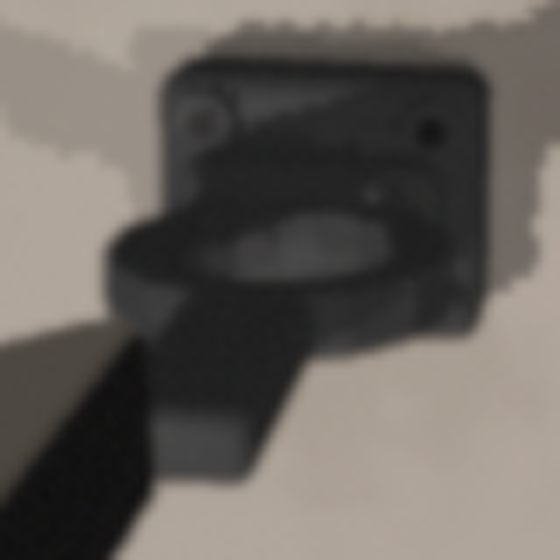

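```bash
python3 -m handwheel '0.091 -0.239 0 0 0 -0.065;0.091 -0.239 0 0 0 -0.065;0.091 -0.239 0 0 0 -0.065;0.091 -0.239 -0.1 0 0 -0.065;0.091 -0.239 -0.2 0 0 -0.065' -0.3; python3 -m handwheel '0 0 -0.1 0 0 0;0 0 -0.207 0 0 0;0 0 -0.207 0 0 0;0 0 -0.207 0 0 0;0 0 -0.207 0 0 0'; python3 - <<'E'
from h import *
s=robot.read_state();print(s['tool_pos'],s['orientation'],s['force'],s['opening'])
p,d=snap('wrist','w1')
E
```

```text
t: 3.8
tool_pos: [0.5141, -0.212, 0.1627]
orientation: [0.33, 3.121, -0.001]
force: [0.2, 0.5, -0.9]
opening: 0.0612
t: 4.3
tool_pos: [0.5145, -0.2126, 0.1023]
orientation: [0.33, 3.121, -0.002]
force: [-0.6, -0.5, 0.6]
opening: 0.0603
[ 0.51446491 -0.21258371  0.10228467] [ 3.29616560e-01  3.12118097e+00 -1.76151957e-03] [-0.56141472 -0.46614068  0.63370233] 0.06025213895120428
```

View pics/w1.png

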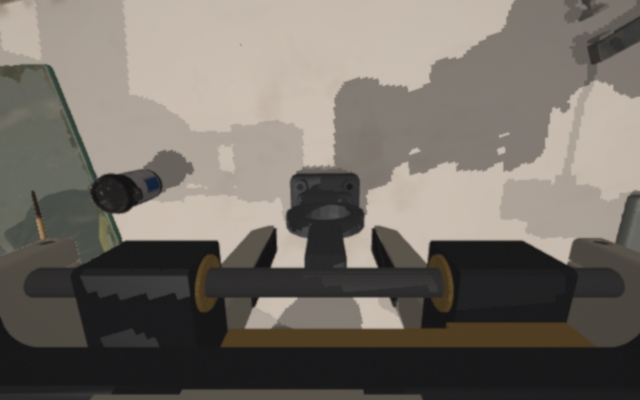

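```bash
cat >> h.py <<'E'
def avgf(n=6):
    F=[]
    for i in range(n):
        robot.read_camera('top'); F.append(robot.read_state()['force'])
    F=np.array(F);print('F',np.round(F.mean(0),3),'sd',np.round(F.std(0),3),np.round(F[:,2],2)); return F.mean(0)
E
python3 -c "
from h import *
avgf(8)"
python3 -m handwheel '0 0 0 0 0 0;0 0 0 0 0 0;0 0 0 0 0 0;0 0 0 0 0 0;0 0 0 0 0 0' 1 20
python3 -c "
from h import *
avgf(3)"
```

```text
F [0.226 0.063 0.006] sd [0.572 0.377 0.409] [-0.15 -0.7  -0.08  0.1   0.24  0.67  0.37 -0.41]
t: 5.25
tool_pos: [0.5131, -0.2123, 0.0997]
orientation: [-0.331, -3.124, -0.0]
force: [-0.5, 0.2, -0.4]
opening: 0.0252
F [-0.39  -1.442 -1.283] sd [0.543 2.389 1.235] [-3.03 -0.38 -0.44]
```

```bash
python3 -m handwheel '0 0 0 0 0 0;0 0 0 0 0 0;0 0 0 0 0 0'; python3 -m handwheel '0 0 0.05 0 0 0;0 0 0.15 0 0 0;0 0 0.3 0 0 0;0 0 0.45 0 0 0;0 0 0.55 0 0 0'
python3 -c "
from h import *
avgf(4);s=robot.read_state();print(s['tool_pos'],s['wrist_torque'],s['opening']);snap('wrist','w2')"
```

```text
t: 5.7
tool_pos: [0.513, -0.2123, 0.0997]
orientation: [-0.331, -3.124, -0.0]
force: [-0.8, -0.1, -0.3]
opening: 0.0219
t: 6.2
tool_pos: [0.5138, -0.2128, 0.2698]
orientation: [0.33, 3.12, -0.003]
force: [0.9, -0.6, -3.3]
opening: 0.0219
F [ 0.183 -0.639 -1.419] sd [0.54  0.529 2.34 ] [ 2.29 -1.11 -3.57 -3.28]
[ 0.51335317 -0.21254834  0.26552084] [ 0.02686443 -0.00609196  0.02996317] 0.02181791033704384
```

View pics/w2.png

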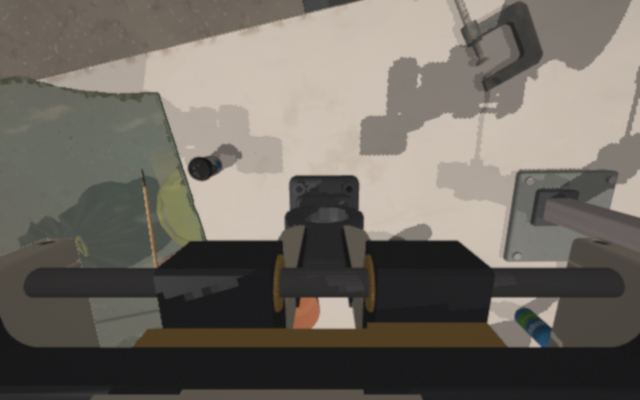

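```bash
python3 -m handwheel '-0.1 0.1 0 0 0 0;-0.2 0.24 0 0 0 0;-0.27 0.38 0 0 0 0;-0.27 0.5 0 0 0 0;-0.27 0.62 0 0 0 0';python3 -m handwheel '0 0.14 0 0 0 0;0 0.28 0 0 0 0;0 0.42 0 0 0 0;0 0.54 0 0 0 0;0 0.6 0 0 0 0'
python3 -c "
from h import *
s=robot.read_state();print(s['tool_pos'],s['orientation'],s['opening'])"
```

```text
t: 6.95
tool_pos: [0.4302, -0.0249, 0.2623]
orientation: [-0.331, -3.12, -0.0]
force: [0.3, 0.2, -3.1]
opening: 0.0218
t: 7.45
tool_pos: [0.4303, 0.1561, 0.262]
orientation: [-0.327, -3.12, 0.001]
force: [0.9, 0.2, -2.7]
opening: 0.0219
[0.43030056 0.15607036 0.2620245 ] [-3.2662885e-01 -3.1200216e+00  1.1288889e-03] 0.02192312933899393
```

```bash
python3 -c "
from h import *
avgf(16);s=robot.read_state();print(s['tool_pos'],s['orientation'])
p,d=snap('wrist','w3');np.save('w3.npy',d)
C=cloud('wrist',d,0,400,0,640,wpose(s))
k=(C[:,2]>.185)&(C[:,2]<.225)&(C[:,0]>.47)&(C[:,0]<.6)&(abs(C[:,1]-.145)<.03);Q=C[k];Q=Q[np.argsort(Q[:,0])];print(len(Q),np.round(Q[::max(1,len(Q)//25)],3))
for q in ['hook_tip','hook_seat','yoke_eye']: print(q,[(np.round(r['at']),round(r['conf'],2)) for r in robot.tip_of('wrist',q)])
"
```

```text
F [-0.055 -0.187 -2.481] sd [0.584 0.561 0.472] [-3.11 -2.89 -2.63 -1.83 -2.41 -2.49 -2.2  -2.06 -2.07 -1.87 -2.06 -2.95
 -3.46 -2.49 -2.16 -3.02]
[0.43218411 0.15349763 0.26487169] [3.31199121e-01 3.12390504e+00 9.54817257e-05]
219 [[0.516 0.146 0.205]
 [0.517 0.146 0.203]
 [0.519 0.147 0.203]
 [0.519 0.147 0.205]
 [0.52  0.148 0.205]
 [0.521 0.148 0.205]
 [0.522 0.149 0.204]
 [0.523 0.145 0.206]
 [0.524 0.149 0.205]
 [0.524 0.145 0.207]
 [0.525 0.148 0.206]
 [0.526 0.147 0.207]
 [0.527 0.145 0.209]
 [0.527 0.144 0.21 ]
 [0.528 0.143 0.208]
 [0.529 0.147 0.21 ]
 [0.53  0.143 0.212]
 [0.531 0.148 0.208]
 [0.532 0.145 0.211]
 [0.533 0.147 0.211]
 [0.534 0.145 0.211]
 [0.536 0.142 0.212]
 [0.537 0.142 0.211]
 [0.538 0.143 0.21 ]
 [0.539 0.141 0.211]
 [0.54  0.145 0.213]
 [0.541 0.141 0.211]
 [0.543 0.145 0.211]]
hook_tip []
hook_seat []
yoke_eye [(array([228., 321.]), 0.94)]
```

View pics/w3.png

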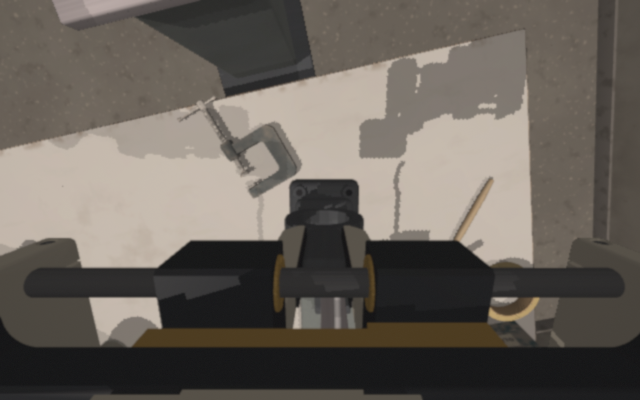

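```bash
python3 -m handwheel '0.04 0.02 -0.03 0 0 0;0.077 0.02 -0.06 0 0 0;0.077 0.02 -0.06 0 0 0;0.077 0.02 -0.06 0 0 0'
python3 -c "
from h import *
s=robot.read_state();print(s['tool_pos'],s['orientation'])
p,d=snap('scene','s3')
cv2.imwrite('pics/s3z.png',cv2.resize(p[80:200,210:340,::-1],None,fx=5,fy=5,interpolation=cv2.INTER_CUBIC))
p,d=snap('top','t3')
cv2.imwrite('pics/t3z.png',cv2.resize(p[135:245,190:320,::-1],None,fx=5,fy=5,interpolation=cv2.INTER_CUBIC))
"
```

```text
t: 8.85
tool_pos: [0.4548, 0.1596, 0.2466]
orientation: [-0.331, -3.123, 0.001]
force: [-0.8, 0.2, -2.7]
opening: 0.0215
[0.45483938 0.15959117 0.24659079] [-3.30704716e-01 -3.12301258e+00  5.46219099e-04]
```

View pics/s3z.png

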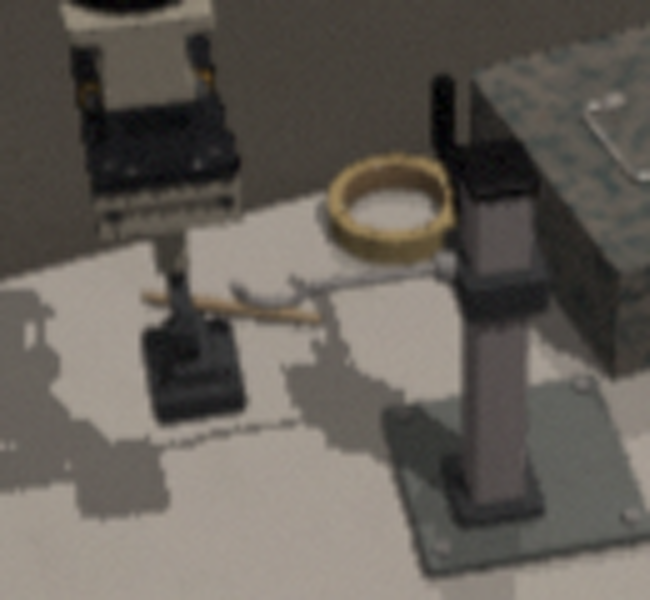

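View pics/t3z.png

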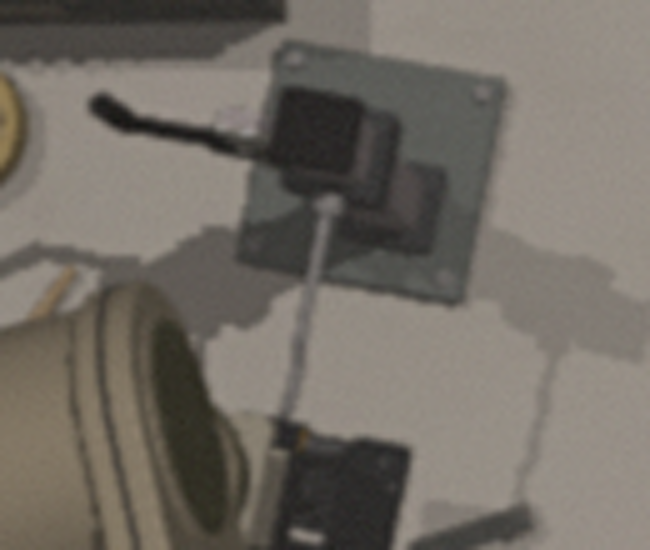

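```bash
python3 -c "
from h import *
for c in ['scene','top']:
  for P in [(.4548,.1596,.2466),(.4548,.1596,.229),(.488,.153,.216),(.511,.148,.203)]: print(c,P,np.round(proj(c,np.array(P)),1))
p,d=snap('scene','s4')
print(robot.tip_of('scene','yoke_eye')[:2],robot.tip_of('scene','hook_tip')[:2],robot.tip_of('scene','yoke_lug')[:2])
C=cloud('scene',d,120,165,235,265)
k=(C[:,0]<.49)&(C[:,2]<.3)&(C[:,2]>.13)
C=C[k]
for a in np.arange(.14,.26,.01):
  Q=C[abs(C[:,2]-a)<.005]
  if len(Q): print(round(a,2),len(Q),np.round(Q.mean(0),3),np.round(Q.min(0),3),np.round(Q.max(0),3))
"
```

```text
scene (0.4548, 0.1596, 0.2466) [243.4 129.7]
scene (0.4548, 0.1596, 0.229) [244.1 134.6]
scene (0.488, 0.153, 0.216) [256.7 136.4]
scene (0.511, 0.148, 0.203) [265.4 138.9]
top (0.4548, 0.1596, 0.2466) [240.  231.8]
top (0.4548, 0.1596, 0.229) [241.5 231.9]
top (0.488, 0.153, 0.216) [245.2 219.3]
top (0.511, 0.148, 0.203) [248.2 210.9]
[{'at': [137.2, 241.9], 'conf': 0.77}] [{'at': [136.7, 255.8], 'conf': 0.75}, {'at': [338.6, 328.8], 'conf': 0.2}] [{'at': [123.9, 242.4], 'conf': 0.96}, {'at': [137.8, 265.0], 'conf': 0.19}]
0.14 1 [0.447 0.132 0.143] [0.447 0.132 0.143] [0.447 0.132 0.143]
0.15 27 [0.451 0.127 0.151] [0.427 0.121 0.147] [0.475 0.134 0.155]
0.16 57 [0.449 0.129 0.16 ] [0.426 0.12  0.155] [0.476 0.181 0.165]
0.17 185 [0.457 0.148 0.17 ] [0.427 0.12  0.165] [0.487 0.189 0.175]
0.18 76 [0.454 0.148 0.181] [0.439 0.129 0.175] [0.472 0.18  0.185]
0.19 8 [0.456 0.143 0.189] [0.447 0.129 0.185] [0.467 0.175 0.194]
0.2 7 [0.451 0.129 0.201] [0.446 0.127 0.196] [0.455 0.131 0.204]
0.21 23 [0.461 0.134 0.211] [0.444 0.124 0.206] [0.49  0.152 0.215]
0.22 16 [0.453 0.133 0.22 ] [0.446 0.129 0.216] [0.485 0.151 0.225]
0.23 25 [0.452 0.139 0.23 ] [0.445 0.131 0.225] [0.458 0.15  0.235]
0.24 10 [0.454 0.145 0.237] [0.447 0.139 0.235] [0.459 0.149 0.24 ]
0.25 2 [0.451 0.137 0.25 ] [0.449 0.137 0.249] [0.452 0.138 0.251]
```

```bash
python3 -m handwheel '0.03 -0.006 0 0 0 0;0.06 -0.012 0 0 0 0;0.09 -0.018 0 0 0 0;0.12 -0.024 0 0 0 0;0.12 -0.024 0 0 0 0';python3 -m handwheel '0.02 -0.004 0 0 0 0;0.04 -0.008 0 0 0 0;0.067 -0.014 0 0 0 0;0.067 -0.014 0 0 0 0;0.067 -0.014 0 0 0 0'
python3 -c "
from h import *
p,d=snap('scene','s5')
cv2.imwrite('pics/s5z.png',cv2.resize(p[80:200,210:340,::-1],None,fx=5,fy=5,interpolation=cv2.INTER_CUBIC))
avgf(10)
s=robot.read_state();print(s['tool_pos'],s['orientation'])
for q in ['pointer_tip','index_tip','index_stem']: print(q,robot.tip_of('scene',q))
"
```

```text
t: 9.65
tool_pos: [0.4923, 0.1519, 0.2465]
orientation: [-0.332, -3.124, 0.0]
force: [-0.4, 0.1, -2.8]
opening: 0.0219
t: 10.15
tool_pos: [0.5114, 0.1481, 0.2467]
orientation: [-0.331, -3.124, 0.0]
force: [0.7, 1.2, -2.8]
opening: 0.0219
F [-0.06  -0.201 -2.499] sd [0.437 0.363 0.407] [-2.25 -2.74 -2.88 -2.38 -3.09 -2.73 -1.69 -2.07 -2.82 -2.33]
[0.51127947 0.14824367 0.24681075] [3.30709937e-01 3.12408263e+00 1.85291141e-05]
pointer_tip [{'at': [124.7, 300.0], 'conf': 0.62}]
index_tip [{'at': [129.2, 300.4], 'conf': 0.62}]
index_stem [{'at': [97.8, 300.3], 'conf': 0.42}]
```

View pics/s5z.png

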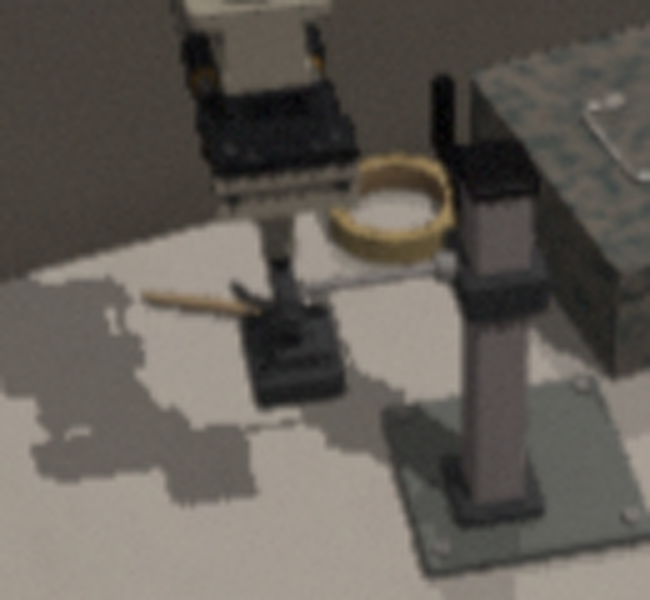

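```bash
python3 -m handwheel '0 0 -0.012 0 0 0;0 0 -0.024 0 0 0;0 0 -0.036 0 0 0;0 0 -0.048 0 0 0;0 0 -0.055 0 0 0';python3 -c "
from h import *
avgf(6);print(robot.read_state()['tool_pos'])"
python3 -m handwheel '0 0 -0.005 0 0 0;0 0 -0.01 0 0 0;0 0 -0.015 0 0 0;0 0 -0.02 0 0 0;0 0 -0.025 0 0 0';python3 -c "
from h import *
avgf(8);print(robot.read_state()['tool_pos'])"
python3 -m handwheel '0 0 -0.005 0 0 0;0 0 -0.01 0 0 0;0 0 -0.015 0 0 0;0 0 -0.02 0 0 0;0 0 -0.025 0 0 0';python3 -c "
from h import *
avgf(12);print(robot.read_state()['tool_pos'])"
```

```text
t: 11.35
tool_pos: [0.5111, 0.1482, 0.2295]
orientation: [-0.331, -3.123, 0.0]
force: [-0.3, -0.0, -2.5]
opening: 0.0216
F [-0.054 -0.115 -3.   ] sd [0.418 0.316 0.537] [-3.72 -2.26 -3.23 -2.95 -2.38 -3.47]
[0.51144722 0.14824638 0.23051226]
t: 12.15
tool_pos: [0.5113, 0.1482, 0.2226]
orientation: [-0.331, -3.124, 0.0]
force: [-0.6, 0.1, -2.8]
opening: 0.022
F [ 0.259  0.184 -2.681] sd [0.366 0.412 0.366] [-3.1  -2.7  -2.38 -2.46 -2.33 -3.41 -2.71 -2.35]
[0.51138842 0.14822227 0.22288727]
t: 13.05
tool_pos: [0.5114, 0.1482, 0.2152]
orientation: [0.331, 3.124, 0.0]
force: [0.8, -0.9, -1.4]
opening: 0.0217
F [ 0.325  0.079 -1.419] sd [0.442 0.599 0.409] [-1.47 -1.23 -1.13 -1.92 -1.63 -0.69 -1.47 -2.37 -1.29 -1.16 -1.48 -1.19]
[0.51133817 0.14822295 0.21531016]
```

```bash
python3 -m handwheel '0 0 -0.006 0 0 0;0 0 -0.012 0 0 0;0 0 -0.018 0 0 0;0 0 -0.024 0 0 0;0 0 -0.03 0 0 0';python3 -c "
from h import *
avgf(24);print(robot.read_state()['tool_pos'],robot.read_state()['wrist_torque'])
p,d=snap('scene','s6')
cv2.imwrite('pics/s6z.png',cv2.resize(p[80:200,210:340,::-1],None,fx=5,fy=5,interpolation=cv2.INTER_CUBIC))
for q in ['pointer_tip','index_tip','hook_tip']: print(q,robot.tip_of('scene',q))
snap('wrist','w6')
"
```

```text
t: 14.15
tool_pos: [0.5114, 0.1483, 0.2062]
orientation: [0.331, 3.124, 0.0]
force: [-0.4, 0.3, -0.1]
opening: 0.0221
F [ 0.03   0.057 -0.202] sd [0.563 0.498 0.503] [-0.62 -0.59  0.05 -1.13 -0.37 -0.86 -0.04  0.02  0.09 -0.85  1.01 -0.4
 -0.06  0.24  0.14 -0.6  -0.55 -0.61  0.08  0.14  0.37  0.5   0.04 -0.86]
[0.51133701 0.14821023 0.20626924] [ 0.02958743 -0.00520043  0.01395528]
pointer_tip [{'at': [127.4, 301.2], 'conf': 0.81}]
index_tip [{'at': [128.1, 302.6], 'conf': 0.48}]
hook_tip [{'at': [144.3, 257.5], 'conf': 0.52}]
```

View pics/s6z.png

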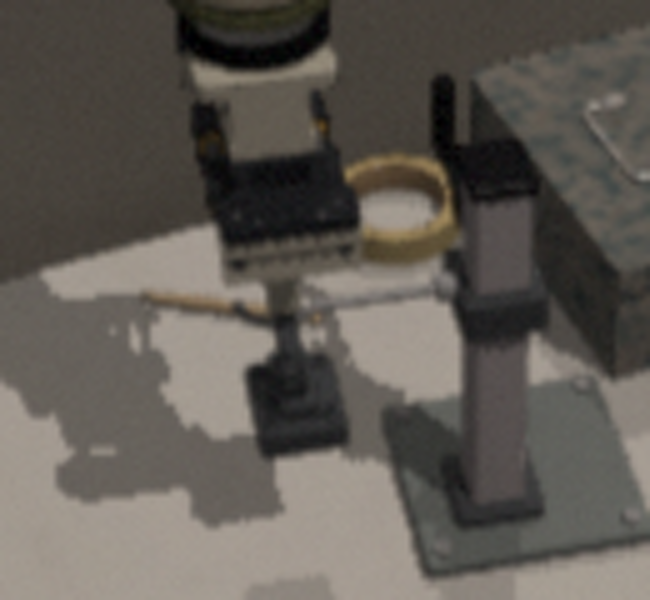

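View pics/w6.png

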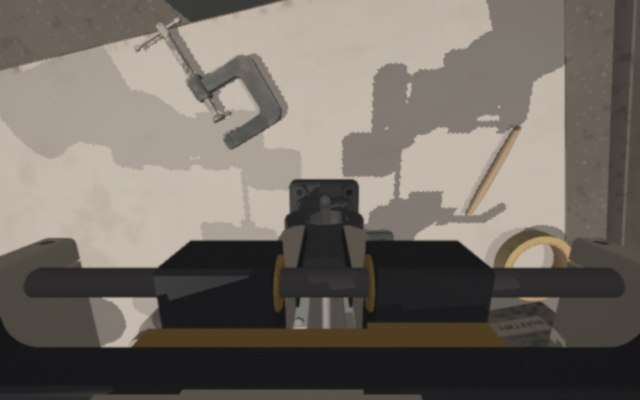

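```bash
python3 -m handwheel '0 0 -0.0015 0 0 0;0 0 -0.003 0 0 0;0 0 -0.003 0 0 0;0 0 -0.003 0 0 0' - 3;python3 -c "
from h import *
avgf(12);print(robot.read_state()['tool_pos'])"
python3 -m handwheel '0 0 0 0 0 0;0 0 0 0 0 0;0 0 0 0 0 0;0 0 0 0 0 0;0 0 0 0 0 0' 0.1
python3 -c "
from h import *
avgf(14);s=robot.read_state();print(s['tool_pos'],s['opening'])
p,d=snap('scene','s7')
cv2.imwrite('pics/s7z.png',cv2.resize(p[80:200,210:340,::-1],None,fx=5,fy=5,interpolation=cv2.INTER_CUBIC))
snap('wrist','w7')"
```

```text
t: 16.0
tool_pos: [0.5113, 0.1482, 0.2054]
orientation: [-0.331, -3.124, 0.0]
force: [0.1, 0.0, -1.1]
opening: 0.0218
F [ 0.092 -0.133 -0.176] sd [0.352 0.491 0.353] [-0.15  0.34  0.13 -0.36  0.17  0.09 -0.11 -0.95 -0.51 -0.59 -0.05 -0.13]
[0.51133017 0.14821982 0.20538862]
t: 17.1
tool_pos: [0.5113, 0.1482, 0.2054]
orientation: [-0.331, -3.124, 0.0]
force: [0.3, -0.5, 0.2]
opening: 0.0417
F [ 0.003  0.093 -0.174] sd [0.478 0.362 0.523] [ 0.29 -1.43 -0.17  0.62  0.12 -0.33  0.12 -0.16  0.42 -0.27 -0.38 -1.02
  0.1  -0.32]
[0.511314   0.14822183 0.20536637] 0.04197153694947544
```

View pics/s7z.png

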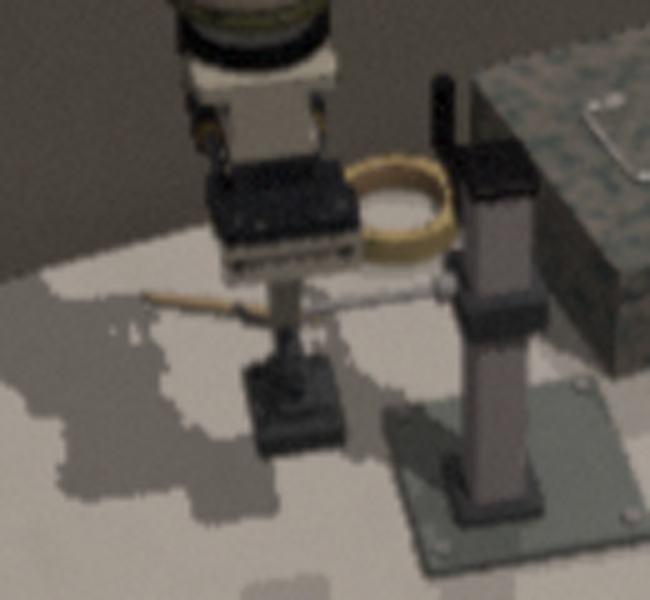

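View pics/w7.png

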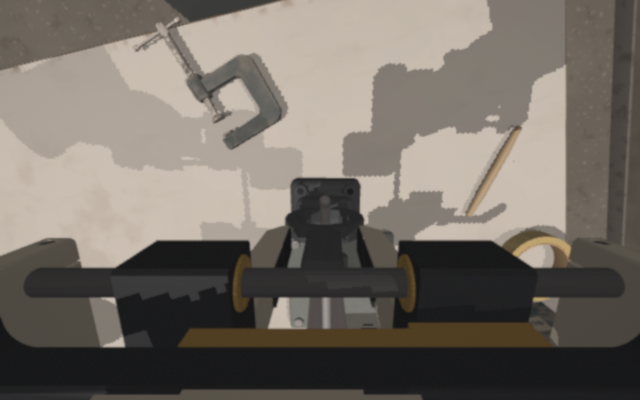

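```bash
python3 -m handwheel '0 0 0.03 0 0 0;0 0 0.1 0 0 0;0 0 0.2 0 0 0;0 0 0.3 0 0 0;0 0 0.4 0 0 0'; python3 -m handwheel '0 0.1 0 0 0 0;0 0.2 0 0 0 0;0 0.33 0 0 0 0;0 0.33 0 0 0 0;0 0.33 0 0 0 0' 1; python3 - <<'E'
from h import *
s=robot.read_state();print(s['tool_pos'],s['opening'])
p,d=snap('wrist','w8');np.save('w8.npy',d)
for q in ['pointer_tip','index_tip','index_stem','yoke_eye','hook_seat']: print(q,[(r['at'],r['conf']) for r in robot.tip_of('wrist',q)])
p,d=snap('scene','s8')
for q in ['pointer_tip','index_tip','index_stem','yoke_eye','hook_seat']: print(q,[(r['at'],r['conf']) for r in robot.tip_of('scene',q)])
cv2.imwrite('pics/s8z.png',cv2.resize(p[80:200,210:340,::-1],None,fx=5,fy=5,interpolation=cv2.INTER_CUBIC))
E
```

```text
t: 18.4
tool_pos: [0.5112, 0.1482, 0.3273]
orientation: [0.331, 3.124, 0.0]
force: [0.8, -1.0, -0.5]
opening: 0.0422
t: 18.9
tool_pos: [0.5111, 0.2478, 0.3258]
orientation: [0.328, 3.124, -0.001]
force: [0.4, -1.1, 0.4]
opening: 0.0065
[0.5111477  0.24777085 0.32575566] 0.006513798806062381
pointer_tip []
index_tip []
index_stem []
yoke_eye [([209.8, 237.0], 0.81)]
hook_seat [([206.9, 238.5], 0.49)]
pointer_tip []
index_tip [([130.7, 300.3], 0.39)]
index_stem [([98.5, 300.7], 0.46)]
yoke_eye [([142.7, 266.4], 0.72)]
hook_seat [([140.5, 265.3], 0.92), ([128.5, 301.6], 0.29)]
```

View pics/w8.png

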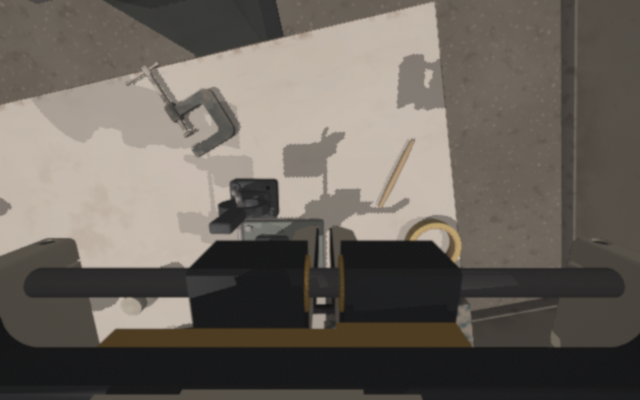

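View pics/s8z.png

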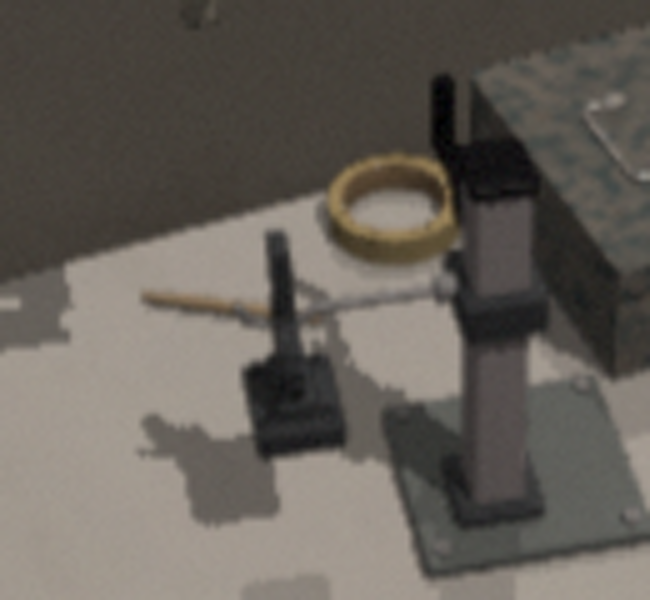

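```bash
python3 - <<'E'
from h import *
p,d=snap('top','t9')
cv2.imwrite('pics/t9z.png',cv2.resize(p[135:225,190:300,::-1],None,fx=7,fy=7,interpolation=cv2.INTER_CUBIC))
np.save('t9.npy',d)
C=cloud('top',d,145,180,200,250)
k=(C[:,1]>.225)&(C[:,2]>.15)&(C[:,2]<.27);Q=C[k];print(len(Q),np.round(Q[np.argsort(-Q[:,2])][:25],3))
for q in ['pointer_tip','index_tip','index_stem']: print(q,[(r['at'],r['conf']) for r in robot.tip_of('top',q)])
E
```

```text
66 [[0.651 0.242 0.252]
 [0.656 0.24  0.25 ]
 [0.654 0.237 0.25 ]
 [0.657 0.243 0.249]
 [0.657 0.245 0.249]
 [0.657 0.238 0.249]
 [0.659 0.24  0.249]
 [0.654 0.243 0.249]
 [0.659 0.238 0.249]
 [0.659 0.246 0.249]
 [0.662 0.24  0.249]
 [0.659 0.243 0.248]
 [0.654 0.24  0.248]
 [0.654 0.246 0.248]
 [0.652 0.241 0.247]
 [0.655 0.249 0.246]
 [0.652 0.238 0.246]
 [0.657 0.249 0.246]
 [0.649 0.243 0.246]
 [0.655 0.236 0.246]
 [0.649 0.238 0.246]
 [0.649 0.241 0.245]
 [0.652 0.247 0.244]
 [0.658 0.237 0.244]
 [0.653 0.237 0.242]]
pointer_tip [([169.5, 243.6], 0.83)]
index_tip [([163.3, 242.7], 0.49)]
index_stem [([158.5, 211.3], 0.66)]
```

View pics/t9z.png

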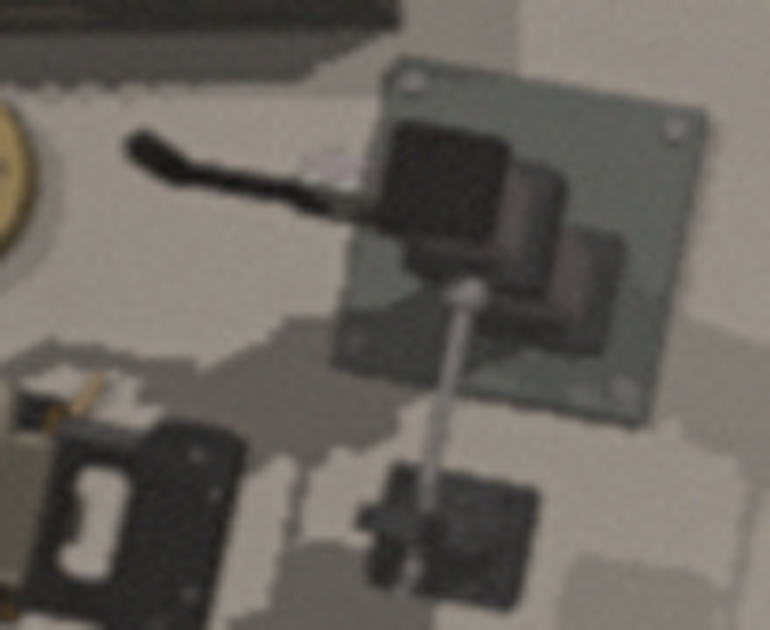

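```bash
python3 -m handwheel '0.15 -0.02 0 0 0 0;0.3 -0.021 0 0 0 0;0.45 -0.021 0 0 0 0;0.483 -0.021 0 0 0 0;0.483 -0.021 0 0 0 0' 1 20; python3 -m handwheel '0 0 -0.06 0 0 0;0 0 -0.12 0 0 0;0 0 -0.18 0 0 0;0 0 -0.213 0 0 0;0 0 -0.213 0 0 0'; python3 - <<'E'
from h import *
avgf(10);s=robot.read_state();print(s['tool_pos'],s['opening'])
p,d=snap('scene','s10')
cv2.imwrite('pics/s10z.png',cv2.resize(p[60:180,230:360,::-1],None,fx=5,fy=5,interpolation=cv2.INTER_CUBIC))
E
```

```text
t: 20.2
tool_pos: [0.6573, 0.2404, 0.3228]
orientation: [-0.332, -3.121, 0.002]
force: [-0.5, -0.3, 0.9]
opening: 0.0009
t: 20.7
tool_pos: [0.6548, 0.241, 0.2602]
orientation: [-0.33, -3.122, 0.001]
force: [0.8, -0.1, -0.9]
opening: 0.0002
F [-0.159  0.083  0.254] sd [0.275 0.408 0.364] [-0.16  0.23  0.61  0.33  0.22  0.24 -0.06 -0.11  1.13  0.12]
[0.65638638 0.24092298 0.26183516] 0.0005529013558030252
```

View pics/s10z.png

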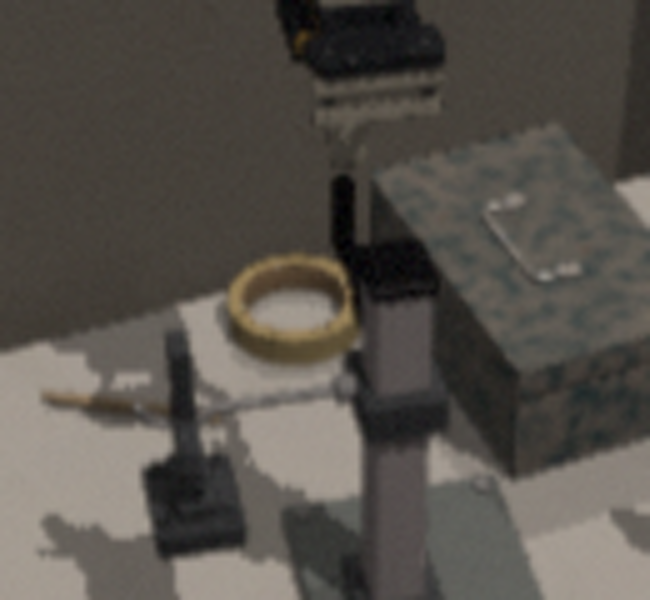

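Aligned: the fingers (≈345,150) are directly over the stem (≈343,180). I'll press down in stages.

```bash
for i in 1; do python3 -m handwheel '0 0 -0.01 0 0 0;0 0 -0.02 0 0 0;0 0 -0.03 0 0 0;0 0 -0.03 0 0 0'; done; python3 -c "
from h import *
avgf(4);print(robot.read_state()['tool_pos'])"
python3 -m handwheel '0 0 -0.01 0 0 0;0 0 -0.02 0 0 0;0 0 -0.02 0 0 0';python3 -c "
from h import *
avgf(4);print(robot.read_state()['tool_pos'])"
```

```text
t: 21.65
tool_pos: [0.6558, 0.2408, 0.2514]
orientation: [-0.331, -3.123, 0.001]
force: [-0.2, 0.6, 0.0]
opening: 0.0004
F [-0.264 -0.094  0.413] sd [0.344 0.391 0.302] [ 0.56  0.56  0.64 -0.11]
[0.65625323 0.24095431 0.25257601]
t: 22.15
tool_pos: [0.6563, 0.241, 0.2462]
orientation: [0.331, 3.124, 0.0]
force: [-0.0, -0.4, 0.2]
opening: 0.0006
F [ 0.002  0.02  -0.2  ] sd [0.129 0.092 0.26 ] [-0.35 -0.37 -0.33  0.25]
[0.65607179 0.24087256 0.24628744]
```

```bash
python3 -m handwheel '0 0 -0.007 0 0 0;0 0 -0.013 0 0 0';python3 -c "
from h import *
avgf(4);print(robot.read_state()['tool_pos'])"
python3 -m handwheel '0 0 -0.007 0 0 0;0 0 -0.013 0 0 0';python3 -c "
from h import *
avgf(6);print(robot.read_state()['tool_pos'])
p,d=snap('scene','s11')
cv2.imwrite('pics/s11z.png',cv2.resize(p[60:180,230:360,::-1],None,fx=5,fy=5,interpolation=cv2.INTER_CUBIC))"
```

```text
t: 22.55
tool_pos: [0.6562, 0.2409, 0.2427]
orientation: [0.331, 3.124, 0.0]
force: [-1.6, 0.2, 1.6]
opening: 0.0004
F [-0.081 -0.209  0.716] sd [0.308 0.612 0.42 ] [1.24 0.32 1.02 0.29]
[0.65617201 0.24093111 0.24235692]
t: 22.95
tool_pos: [0.6562, 0.2409, 0.2387]
orientation: [0.331, 3.124, 0.0]
force: [-1.2, -0.3, 2.2]
opening: 0.0006
F [-0.202 -0.311  0.628] sd [0.45  0.377 0.742] [ 1.78  0.97  0.64  0.96 -0.11 -0.47]
[0.6561703  0.24092495 0.23834697]
```

View pics/s11z.png

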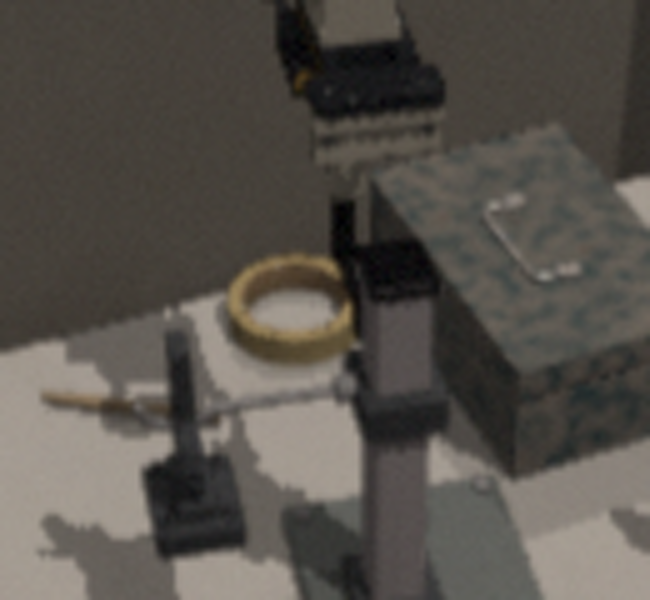

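```bash
python3 -m handwheel '0 0 0.05 0 0 0;0 0 0.15 0 0 0;0 0 0.25 0 0 0;-0.15 0 0.25 0 0 0;-0.3 0 0.25 0 0 0'; python3 -m handwheel '-0.15 0.1 0 0 0 0;-0.3 0.2 0 0 0 0;-0.3 0.2 0 0 0 0'; python3 - <<'E'
from h import *
p,d=snap('scene','s12')
a=cv2.imread('pics/s8.png')[85:165,270:340];b=p[85:165,270:340,::-1]
cv2.imwrite('pics/s12z.png',cv2.resize(np.hstack([a,b]),None,fx=5.7,fy=5.7,interpolation=cv2.INTER_CUBIC))
p,d=snap('top','t12')
cv2.imwrite('pics/t12z.png',cv2.resize(p[135:225,190:300,::-1],None,fx=7,fy=7,interpolation=cv2.INTER_CUBIC))
C=cloud('top',d,145,180,200,250);C0=cloud('top',np.load('t9.npy'),145,180,200,250)
for X in (C0,C):
  k=(X[:,1]>.225)&(X[:,2]>.15)&(X[:,2]<.27);Q=X[k];Q=Q[np.argsort(-Q[:,2])];print(len(Q),np.round(Q[:25].mean(0),4))
P=np.array([.656,.241,.249]);print(proj('scene',P),proj('scene',P-[0,0,.01]))
E
```

```text
t: 23.8
tool_pos: [0.567, 0.2411, 0.3154]
orientation: [0.332, 3.122, 0.002]
force: [-0.4, 0.3, 1.4]
opening: 0.0006
t: 24.1
tool_pos: [0.4728, 0.3036, 0.316]
orientation: [0.325, 3.124, 0.004]
force: [1.1, -0.6, -0.1]
opening: 0.0003
66 [0.6549 0.2414 0.2474]
64 [0.6551 0.241  0.2363]
[298.83276727  94.83958835] [298.85515317  97.65552688]
```

View pics/s12z.png

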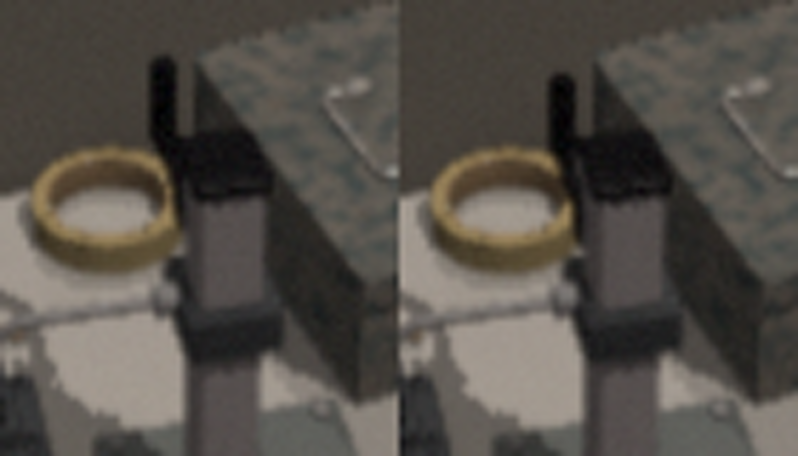

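View pics/t12z.png

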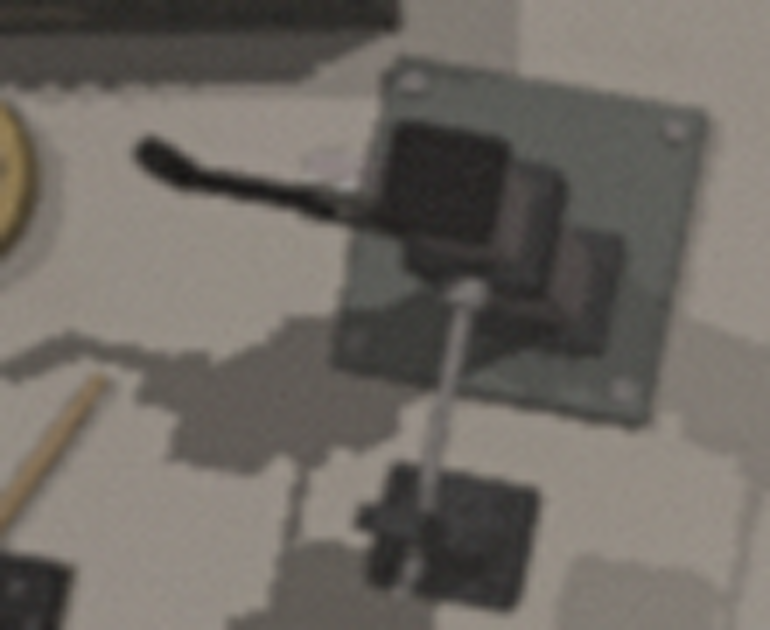

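```bash
python3 - <<'E'
from h import *
a=cv2.imread('pics/scene0.png',0);b=cv2.imread('pics/s12.png',0)
U=8
def shift(r0,r1,c0,c1):
    t=cv2.resize(a[r0:r1,c0:c1],None,fx=U,fy=U,interpolation=cv2.INTER_CUBIC)
    s=cv2.resize(b[r0-10:r1+10,c0-5:c1+5],None,fx=U,fy=U,interpolation=cv2.INTER_CUBIC)
    r=cv2.matchTemplate(s,t,cv2.TM_CCOEFF_NORMED);_,v,_,l=cv2.minMaxLoc(r);return (l[1]/U-10,l[0]/U-5,round(v,3))
print('collar',shift(128,147,301,321),'root',shift(128,140,288,304),'stem',shift(93,108,294,301),'still base',shift(160,190,290,340))
P=np.array([.62,.12,.205]);print('px/mm collar',(proj('scene',P-[0,0,.01])-proj('scene',P))/10)
d1=robot.read_camera('top')[1];C=cloud('top',d1,140,225,235,275)
k=(C[:,0]>.535)&(C[:,0]<.6)&(abs(C[:,1]-(.143-.2*(C[:,0]-.535)))<.006)&(C[:,2]>.15);print('bar z',k.sum(),np.median(C[k][:,2]))
k=(C[:,0]>.60)&(C[:,0]<.64)&(C[:,1]>.150)&(C[:,1]<.2)&(C[:,2]>.1);print(np.round(C[k][np.argsort(C[k][:,1])],3)[::3])
E
```

```text
collar (3.625, -0.125, 0.922) root (4.125, 0.0, 0.832) stem (2.875, -0.125, 0.987) still base (0.0, 0.0, 0.996)
px/mm collar [-0.00134525  0.26716912]
bar z 65 0.19483433164408592
[[0.623 0.15  0.201]
 [0.615 0.15  0.185]
 [0.624 0.154 0.196]
 [0.638 0.155 0.242]
 [0.638 0.157 0.242]
 [0.638 0.16  0.229]
 [0.638 0.164 0.226]
 [0.638 0.167 0.198]
 [0.639 0.17  0.236]
 [0.634 0.172 0.188]
 [0.637 0.178 0.188]
 [0.64  0.183 0.189]
 [0.639 0.187 0.195]]
```

```bash
python3 -c "
from h import *
print(robot.read_state()['tool_pos'])"
python3 -m handwheel '0.1 -0.1 0 0 0 0;0.25 -0.2 0 0 0 0;0.4 -0.2 0 0 0 0;0.55 -0.2 0 0 0 0;0.6 -0.2 0 0 0 0'; python3 -m handwheel '0 0 0 0 0 0;0 0 -0.08 0 0 0;0 0 -0.15 0 0 0;0 0 -0.2 0 0 0;0 0 -0.2 0 0 0';python3 -c "
from h import *
avgf(3);print(robot.read_state()['tool_pos'])"
```

```text
[0.47643072 0.30123653 0.31505991]
t: 24.75
tool_pos: [0.6604, 0.2375, 0.3105]
orientation: [-0.337, -3.121, 0.003]
force: [0.3, 0.1, -0.9]
opening: 0.0005
t: 25.25
tool_pos: [0.6548, 0.2401, 0.2508]
orientation: [-0.331, -3.12, 0.003]
force: [-0.4, 0.7, -0.1]
opening: 0.0003
F [0.058 0.448 0.316] sd [0.411 0.419 0.237] [0.   0.38 0.57]
[0.65654515 0.24092923 0.2552747 ]
```

```bash
python3 -m handwheel '0 0 -0.02 0 0 0;0 0 -0.04 0 0 0;0 0 -0.055 0 0 0;0 0 -0.063 0 0 0;0 0 -0.069 0 0 0'; python3 -m handwheel '0 0 0 0 0 0;0 0 0 0 0 0'
python3 -c "
from h import *
print(robot.read_state()['tool_pos'])"
python3 -m handwheel '0 0 0.05 0 0 0;0 0 0.15 0 0 0;0 0 0.25 0 0 0;-0.15 0 0.25 0 0 0;-0.3 0 0.25 0 0 0'; python3 -m handwheel '-0.15 0.1 0 0 0 0;-0.3 0.2 0 0 0 0;-0.3 0.2 0 0 0 0;-0.3 0.2 0 0 0 0;-0.3 0.2 0 0 0 0'; python3 - <<'E'
from h import *
p,d=snap('scene','s13')
cv2.imwrite('pics/s13z.png',cv2.resize(p[80:200,210:340,::-1],None,fx=5,fy=5,interpolation=cv2.INTER_CUBIC))
a=cv2.imread('pics/scene0.png',0);b=cv2.imread('pics/s13.png',0)
U=8
def shift(r0,r1,c0,c1):
    t=cv2.resize(a[r0:r1,c0:c1],None,fx=U,fy=U,interpolation=cv2.INTER_CUBIC)
    s=cv2.resize(b[r0-10:r1+10,c0-5:c1+5],None,fx=U,fy=U,interpolation=cv2.INTER_CUBIC)
    r=cv2.matchTemplate(s,t,cv2.TM_CCOEFF_NORMED);_,v,_,l=cv2.minMaxLoc(r);return (l[1]/U-10,l[0]/U-5,round(v,3))
print('collar',shift(128,147,301,321),'stem',shift(93,108,294,301))
Z=[];B=[]
for i in range(3):
  d=robot.read_camera('top')[1];X=cloud('top',d,145,180,200,250)
  k=(X[:,1]>.225)&(X[:,2]>.15)&(X[:,2]<.27);Q=X[k];Q=Q[np.argsort(-Q[:,2])];Z.append(Q[:25,2].mean())
  C=cloud('top',d,140,225,235,275)
  k=(C[:,0]>.535)&(C[:,0]<.6)&(abs(C[:,1]-(.143-.2*(C[:,0]-.535)))<.006)&(C[:,2]>.15);B.append(np.median(C[k][:,2]))
print('stem z',Z,'bar z',B)
for q in ['spice_jar','canister','measuring_cup']:
  print(q,robot.tip_of('scene',q)[0])
for c in ['scene']:
  for q in ['pointer_tip','index_tip','yoke_eye','hook_seat']: print(q,robot.tip_of(c,q)[:1])
E
```

```text
t: 25.9
tool_pos: [0.6563, 0.241, 0.2331]
orientation: [0.331, 3.124, 0.0]
force: [-0.0, 0.4, 2.1]
opening: 0.0001
t: 26.1
tool_pos: [0.6561, 0.2409, 0.2328]
orientation: [-0.331, -3.124, 0.0]
force: [-0.8, -0.7, 0.4]
opening: 0.0004
[0.65608947 0.24086715 0.23281235]
t: 26.6
tool_pos: [0.5669, 0.241, 0.3097]
orientation: [0.332, 3.122, 0.001]
force: [-0.8, 1.1, -0.4]
opening: 0.0009
t: 27.1
tool_pos: [0.4769, 0.3006, 0.3088]
orientation: [0.33, 3.123, 0.0]
force: [0.4, 0.3, 0.5]
opening: 0.0005
collar (3.625, -0.125, 0.922) stem (4.125, 0.0, 0.958)
stem z [np.float64(0.23001632614245637), np.float64(0.2305708032624821), np.float64(0.22960786152674142)] bar z [np.float64(0.19402460708558378), np.float64(0.19453174151223152), np.float64(0.1945122364641899)]
spice_jar {'at': [230.4, 350.6], 'conf': 0.93}
canister {'at': [127.1, 298.9], 'conf': 0.56}
measuring_cup {'at': [278.9, 389.1], 'conf': 0.61}
pointer_tip [{'at': [128.4, 298.8], 'conf': 0.66}]
index_tip [{'at': [131.4, 299.3], 'conf': 0.51}]
yoke_eye [{'at': [145.8, 264.3], 'conf': 0.85}]
hook_seat [{'at': [144.9, 264.8], 'conf': 0.91}]
```

View pics/s13z.png

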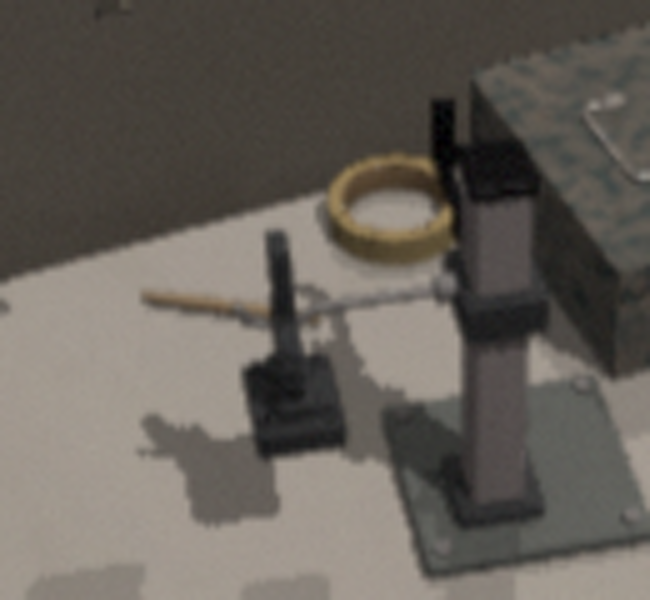

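```bash
python3 -m handwheel '0.05 0 0.1 0 0 0;0.15 -0.05 0.1 0 0 0;0.3 -0.15 0.1 0 0 0;0.42 -0.25 0.1 0 0 0;0.54 -0.35 0.1 0 0 0'; python3 -m handwheel '0.1 -0.035 0 0 0 0;0.12 -0.035 0 0 0 0;0.12 -0.035 0 0 0 0;0.12 -0.035 0 0 0 0;0.12 -0.035 0 0 0 0'; python3 - <<'E'
from h import *
s=robot.read_state();print(s['tool_pos'])
p,d=snap('wrist','w14');np.save('w14.npy',d);np.save('w14T.npy',wpose(s))
for q in ['pointer_tip','index_tip','index_stem']: print(q,[(np.round(r['at'],1),round(r['conf'],2),np.round(w('wrist',*r['at'],d[int(r['at'][0]),int(r['at'][1])],wpose(s)),4)) for r in robot.tip_of('wrist',q)])
E
```

```text
t: 28.15
tool_pos: [0.6396, 0.1948, 0.3379]
orientation: [0.33, 3.124, 0.0]
force: [0.6, 1.1, 1.2]
opening: 0.0002
t: 28.65
tool_pos: [0.6733, 0.1866, 0.3388]
orientation: [0.328, 3.124, 0.001]
force: [-0.2, -0.7, -0.0]
opening: 0.0004
[0.67334506 0.18659855 0.33877196]
pointer_tip [(array([156. , 298.3]), 0.9, array([0.6399, 0.1495, 0.0266]))]
index_tip [(array([162.5, 304.7]), 0.69, array([0.6387, 0.1712, 0.1767])), (array([ 46.1, 251.9]), 0.26, array([0.5199, 0.1516, 0.2228]))]
index_stem [(array([167.5, 373.4]), 0.84, array([0.6521, 0.2412, 0.2336])), (array([157.1, 299.9]), 0.57, array([0.6422, 0.1519, 0.0274]))]
```

View pics/w14.png

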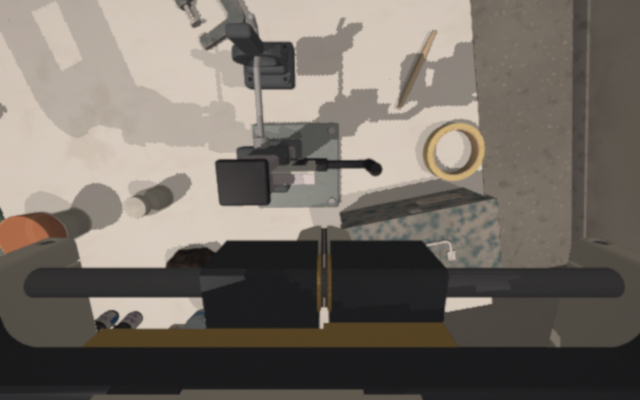

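```bash
python3 - <<'E'
from h import *
b=cv2.imread('pics/w14.png')[140:200,235:390]
cv2.imwrite('pics/w14z.png',cv2.resize(b,None,fx=5,fy=5,interpolation=cv2.INTER_CUBIC))
d=np.load('w14.npy');T=np.load('w14T.npy')
m=robot.camera_model('wrist');K=np.array(m['camera_matrix'])
for r in range(150,174,2):
    print(r,[ '%d'%(1000*w('wrist',r,c,d[r,c],T)[2]) for c in range(284,336,2)])
E
```

```text
150 ['198', '195', '179', '80', '60', '28', '27', '25', '24', '14', '12', '13', '13', '15', '15', '13', '15', '13', '13', '13', '14', '15', '14', '16', '13', '13']
152 ['199', '194', '182', '85', '59', '30', '27', '25', '24', '12', '15', '14', '14', '13', '14', '14', '14', '14', '13', '15', '14', '14', '14', '14', '15', '14']
154 ['198', '196', '181', '86', '59', '32', '25', '26', '25', '14', '12', '12', '14', '14', '12', '15', '15', '14', '13', '15', '16', '14', '13', '14', '11', '14']
156 ['196', '196', '183', '87', '60', '33', '26', '26', '24', '14', '13', '14', '13', '13', '13', '15', '14', '14', '13', '16', '14', '14', '14', '14', '15', '15']
158 ['197', '195', '184', '185', '185', '185', '185', '117', '115', '115', '182', '184', '184', '184', '183', '183', '184', '179', '179', '178', '179', '176', '14', '14', '13', '13']
160 ['198', '197', '186', '187', '186', '187', '186', '149', '150', '151', '185', '184', '184', '184', '185', '183', '191', '192', '191', '191', '189', '192', '184', '183', '184', '184']
162 ['197', '197', '184', '166', '167', '171', '173', '175', '176', '176',
[... 333 characters left out ...]
'208', '208', '207', '207', '207', '209', '209', '208', '207', '209', '209', '209', '191', '192', '192', '192', '191', '191', '187', '187', '187', '189']
168 ['224', '224', '224', '223', '224', '223', '224', '224', '224', '224', '225', '225', '225', '226', '225', '225', '192', '192', '191', '191', '191', '190', '186', '187', '187', '187']
170 ['239', '238', '240', '239', '239', '238', '238', '239', '241', '239', '239', '240', '241', '240', '241', '238', '192', '191', '190', '191', '191', '193', '14', '13', '15', '15']
172 ['244', '245', '245', '245', '244', '246', '245', '245', '244', '244', '246', '245', '244', '245', '245', '243', '13', '13', '14', '13', '14', '14', '15', '13', '13', '12']
```

View pics/w14z.png

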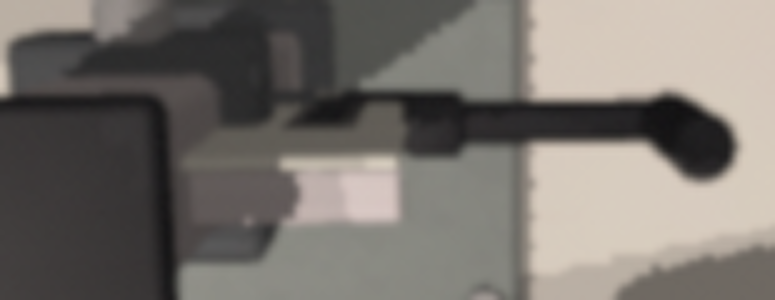

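```bash
python3 - <<'E'
from h import *
p,d=snap('scene','s15')
a=cv2.imread('pics/scene0.png').astype(int);b=p[:,:,::-1].astype(int)
for n,(r,c) in {'jar':(228,352),'can':(335,330),'cup':(270,390)}.items(): print(n,np.abs(a-b)[r-20:r+20,c-20:c+20].mean())
print(robot.look_for('scene','canister')[:2],robot.look_for('scene','yoke')[:1])
robot.close_job()
E
```

```text
jar 1.4285416666666666
can 1.5758333333333334
cup 1.5079166666666666
[{'rect': [332.4, 336.1, 11.5, 23.5], 'conf': 0.48}] [{'rect': [267.9, 147.6, 25.7, 41.6], 'conf': 0.79}]
the job is handed in; nothing more can be done
```

The yoke is hanging by its eye on the hook, the index is marked beside the pointer, and the job was handed in at about 29 s of the 67 s allowed. `close_job` gave no verdict.

- **Hanging:** I gripped the yoke by its lug, weighed it at about 2.5 N, passed the eye over the hook tip and lowered it about 15 mm onto the spring. I let go once the wrist force was down to about 0.2 N, with readings scattering by about 0.4 N. Pictures before and after release showed no visible shift of the yoke, but I could not read the carriage speed directly.
- **Index:** I pressed it down with the shut fingers in two goes, then backed off. In the last wrist depth picture the pointer's top was at 185–187 mm and the tongue's at 184–185 mm, so the index sits about 1–2 mm low, inside the 5 mm allowed.
- **Travel figures:** They disagreed by a few millimetres. The carriage came out at 13.6–15.5 mm and the index at 14.6–17.3 mm, depending on the method, so I relied on the direct depth comparison.
- **Bystanders:** The image areas around the jar, canister and cup differ from the first picture only by noise. One earlier network reading placed the canister on the scale. I took that as a false detection, because a later one found it where it had stood at the start.

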